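# Reset the tripped shed heater and turn its thermostat up to the long mark

## Robot

A 6-joint arm with a two-finger parallel gripper is mounted at the origin on the work surface. World frame = base frame: x ahead of the robot, y to its left, z up, the work surface at z = 0. Lengths are in mm, angles in degrees, forces in N, time in s.
With the tool pointing down it reaches from about 350 to 950 mm from the base axis. Payload 17.4 kg.
Tool frame: the origin (TCP) lies midway between the tips of the shut fingers; the grasp point (between the pads) lies 19 mm behind it; z points along the fingers, y is the direction in which the jaws open and shut (so a half turn about z gives the same grasp; the last joint's range is limited). The gripper opens to 93 mm and grips with 3 to 60 N. Pads are 15 mm wide; open, the fingers measure 128 mm over their backs; the gripper's body (75 mm by 188 mm) begins 65 mm behind the grasp point.
Start: joints at [66.646, 6.646, 82.598, -0, 90.757, -2.166], TCP at [243.973, 629.372, 218.646] pointing down, gripper open.
Joint ranges: [-162.19, 162.19], [-47.58, 125.68], [4.15, 143.07], [-65.23, 245.23], [0.69, 171.88], [-170.13, 170.13]. Speed limits (degrees/s): [108.29, 108.29, 127.2, 180, 180, 180].

## Interface

Orientations are given as a 3x3 rotation matrix whose columns are the frame's x, y, z axes.
In Python, from station import bot, vision gives the robot as it stands.
- The arm moves only by the shell command python3 -m jog 'ROWS'. ROWS is JSON, a list of rows, each a list of 3 entries, a list of its own where there are three numbers: the opening, from 0 (shut) to 1 (fully open), then the shift along the tool's x, y, z in m, then the turn, a rotation vector about the tool's x, y, z in degrees. In form: [[gripper, [dx, dy, dz], [ax, ay, az]], ...]. A call has 1 to 8 rows; each row shifts and turns the commanded pose from where the row before left it, along the tool's axes as they then stand; what a row does not reach is not made up. A row lasts 1/10 s, in which the tool goes at most 50 mm and 8.59 degrees, less where a joint would pass 70% of its speed; a pose out of reach is approached as far as the arm can. A call is refused whole if a number of a shift passes 0.05 or a number of a turn 8.59, either way. A call with a gripper value outside its range is refused whole. The fingers move at their own pace and stop on an object; the grip force is fixed at half the most. Time passes only in rows, so rows that do not move let the fingers close. It gives the time, the measured TCP pose, the force and the opening at its end, in the units of the state.
- bot.sense(): the state, without advancing time (a new reading comes with each control period).
- vision.snapshot(name): name is "scene" or "top" or "wrist"; returns the picture (384x512x3 uint8, red, green, blue); there is no depth.
- vision.calibration(name): a dict with "fx", "fy", "cx", "cy" (pixels), "R" (3x3) and "t" (3): a world point X has camera coordinates R X + t. Camera axes: x right, y down, z forward; pixel columns grow to the right and rows downward; lengths in mm; the calibration is good to about 2 mm. A picture is of the moment at which its call begins: read the wrist's pose just before it. calibration takes no time and is no camera call; for the wrist camera it gives the pose at the moment of the call.
- bot.close_job(): hands the job in, once; it reports no verdict.
The state is a dict: "time_s": time; "qpos": joint angles; "joint_velocities": joint speeds; "joint_efforts": joint torques, N m; "tcp_pos": TCP position; "tool_rot": TCP orientation; "contact_force": force on the tool from outside, world axes, zero at the start; "moment": the same for the moment, N m; "grip_width": finger opening in mm.
Only numpy, scipy, OpenCV 4.12 (cv2) and the standard library are available. Lean on these libraries where they do the work, as an engineer would, in place of code of your own. Each camera call takes 0.05 s, during which the arm holds its last target.

## Task

The shed heater has tripped on overheat. With a fingertip, first press its round reset button all the way down and let it come back up, then turn the big knurled thermostat dial clockwise by fingertip friction until it clicks in with its white pointer line at the long mark, and take your hand away. Do not pick up or shift the heater, leave its small fan selector as it is, and leave the things around it where they are.

Things in the scene. Friction and masses are not known exactly. Their poses are not given: they have to be found in the camera images.
- heater: portable utility fan heater, a grey sheet-steel box 200 (x) x 260 (y) x 210 mm high, 2 to 3.4 kg, loose on four rubber feet. Origin: centre of its underside; x points out of the front grille, z up. Its top is a flat black deck 210 mm above the work surface, with the dial on the left half (+y), reset button and fan selector on the right half, and along the rear edge (-x) a carrying handle 36 mm high.
- dial_centre (a point): centre of the flat top face of the thermostat dial, on its vertical axis; does not turn with it. The dial is a dark grey disc 88 mm across with knurled rim, its face 16 mm above the deck, 226 mm above the work surface, with a white pointer line. A fingertip pressed on the grippy face near the rim and moved round the axis turns it: less than 2 N along the rim takes it over a click; 4 N of pressure or more does not slip, 25 N is safe.
- dial_pointer (a point): outer end of the white pointer line on the dial's top face, 42 mm from the dial's axis; it turns with the dial.
- long_mark (a point): middle of the long mark, the target. Five white marks are printed on the deck round the front (grille) side of the dial, 36 degrees apart: four are 8 mm long, this one, the fourth counted clockwise seen from above, is 22 mm long. The point lies on the deck, 60 mm from the dial's axis, on the mark's line.
- dial (a joint): angle of the dial, rad, growing clockwise seen from above. It clicks into a detent at each mark: 0, 0.628, 1.257, 1.885 (the long mark), 2.513, with end stops just beyond the first and last. Between detents a spring drives it to the nearer one once let go. It starts at 0.628 or 1.257, one or two clicks short of the long mark.
- reset_top (a point): centre of the top of the round grey reset button, 20 mm diameter, standing 14 mm above the deck in a flat steel collar 30 mm across and 4 mm high, on the right half of the deck, front side. It moves with the button.
- reset (a joint): travel of the reset button, m: 0 released, 0.006 fully down; spring force 1.5 N at the top, 5 N fully down; springs back when let go.
- selector_top (a point): top centre of the small grey fan selector (38 mm across, with a bar grip, 23 mm high above the deck) on the right half of the deck, 75 mm behind the reset button; it is to be left as it is.
- selector (a joint): angle of the fan selector, rad, clockwise from above; it stands at 0 with its bar pointing to the front, held by friction only
- jar: glass screw-top jar with a steel lid, 72 mm diameter, 100 mm high, standing left of the heater; origin under its centre; bystander
- brace: zinc corner brace, an L of 3 mm strip 18 mm wide with 60 mm legs, one leg flat and one upright, right of the heater; origin under the middle of the flat leg; bystander
- elbow: black plastic 90 degree pipe elbow, about 90 mm overall, 50 mm high, lying in front of the heater's grille; origin on the surface under its middle; bystander
- wrench: steel wrench, 190 mm long, lying flat; origin on its underside; bystander
- driver: screwdriver, 200 mm long, lying flat; origin on its underside; bystander
- tape: roll of metal foil tape, 100 mm diameter, 48 mm high, lying flat; origin under its centre; bystander
- tin: tin with a paper label, 68 mm diameter, 85 mm high; origin under its centre; bystander

How it is judged:
By the outcome, as a careful person would: the job done as asked, in the order asked, and still so for the second after the job is handed in, with the robot touching nothing.
It also fails if it takes over 48 s, if anything falls off the work surface, if the arm or the gripper's body presses on something with over 40 N, if the wrist force passes 120 N, or if a joint passes its speed limit or range.

## Working session

There is one attempt and no reset: what is moved stays moved. The work goes in short steps, Python scripts to look and compute and a shell command to move; the robot and the scene stay as the last step left them, time stands still between calls to the robot, and variables do not carry over. Pictures are saved under pics/ and viewed, and the job is handed in when it is done.

```bash
ls; mkdir -p pics; python3 - <<'E'
from station import bot, vision
import cv2,json
s=bot.sense();print(s)
for n in ["scene","top"]:
    im=vision.snapshot(n);cv2.imwrite(f"pics/{n}0.png",im[:,:,::-1]);c=vision.calibration(n);print(n,c)
E
```

```text
pics
{'time_s': 0.0, 'qpos': array([ 6.66474931e+01,  6.67520426e+00,  8.26373858e+01, -1.05535986e-03,
        9.07580620e+01, -2.16542368e+00]), 'joint_velocities': array([-0.06406828, -0.02873432,  0.13751543, -0.05214699,  0.14325086,
        0.01289774]), 'joint_efforts': array([-2.34803956e-03, -7.21315527e+01, -6.22571039e+01,  7.78286811e-02,
        2.42354383e-02, -1.41211631e-04]), 'tcp_pos': array([243.87578426, 629.16482333, 217.87471624]), 'tool_rot': array([[-9.32405212e-01,  3.61414303e-01, -4.71879639e-04],
       [ 3.61414610e-01,  9.32404516e-01, -1.13939859e-03],
       [ 2.81877598e-05, -1.23292538e-03, -9.99999240e-01]]), 'contact_force': array([-0.15653258, -0.19382466, -0.19300643]), 'moment': array([-0.02303195,  0.00708878, -0.02624809]), 'grip_width': 92.8686492916282}
scene {'fx': 449.8452071335533, 'fy': 449.8452071335533, 'cx': 260.56413924488777, 'cy': 193.11548510888315, 'R': array([[ 0.89374931,  0.44843045, -0.01105887],
       [ 0.30666651, -0.62882602, -0.71451626],
       [-0.32736495,  0.63520703, -0.69953142]]), 't': array([-510.55745765,  -78.44128579, 1672.12255822])}
top {'fx': 353.1797293455047, 'fy': 353.1797293455047, 'cx': 256.58111205348945, 'cy': 187.98198057912037, 'R': array([[-0.01413101, -0.99973001, -0.01844494],
       [-0.98368516,  0.01720811, -0.17907367],
       [ 0.17934273,  0.01561352, -0.98366275]]), 't': array([  21.38849963,  616.21716202, 1224.88925205])}
```

View pics/scene0.png

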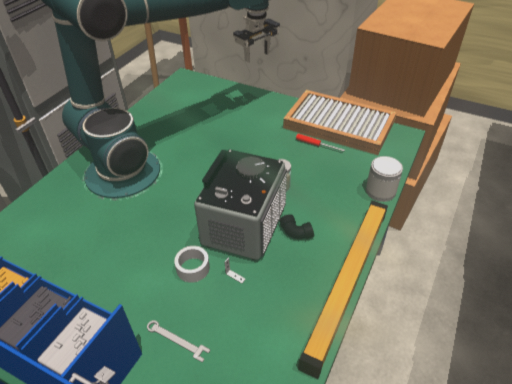

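View pics/top0.png

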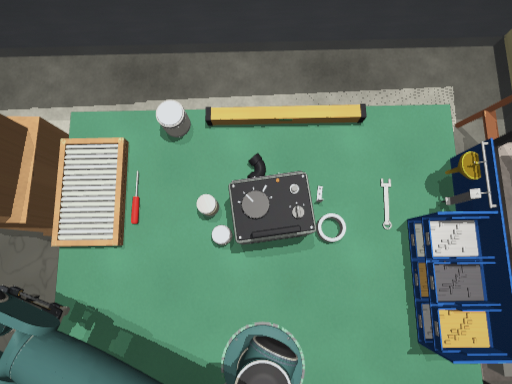

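```bash
python3 - <<'E'
import cv2
a=cv2.imread("pics/top0.png")[165:250,220:325];cv2.imwrite("pics/t1.png",cv2.resize(a,None,fx=7,fy=7,interpolation=cv2.INTER_CUBIC))
a=cv2.imread("pics/scene0.png")[140:265,190:320];cv2.imwrite("pics/s1.png",cv2.resize(a,None,fx=5,fy=5,interpolation=cv2.INTER_CUBIC)[:600])
E
```

```text
(no output)
```

View pics/t1.png

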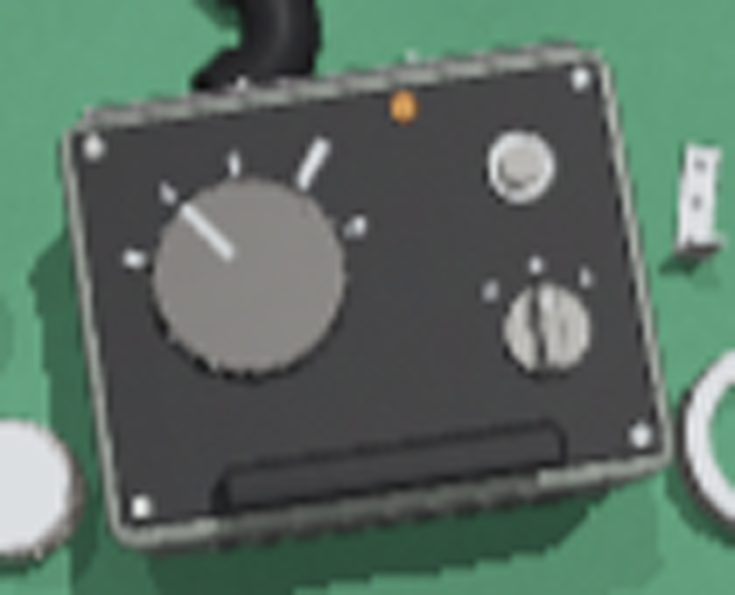

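View pics/s1.png

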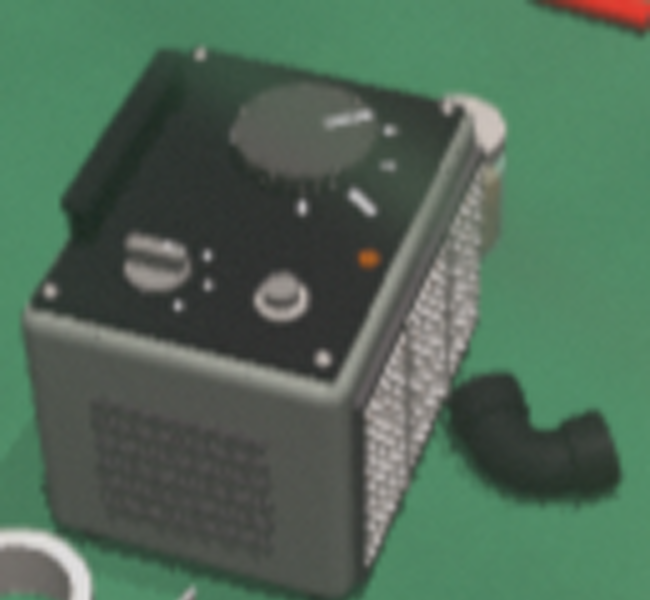

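```bash
cat > h.py <<'E'
from station import bot, vision
import numpy as np, cv2
def ray(n,u,v,z,c=None):
    c=c or vision.calibration(n)
    d=c["R"].T@np.array([(u-c["cx"])/c["fx"],(v-c["cy"])/c["fy"],1]); o=-c["R"].T@c["t"]
    return o+d*(z-o[2])/d[2]
def proj(n,X,c=None):
    c=c or vision.calibration(n)
    p=c["R"]@np.array(X)+c["t"]; return np.array([c["fx"]*p[0]/p[2]+c["cx"],c["fy"]*p[1]/p[2]+c["cy"]])
E
python3 - <<'E'
from h import *
T=lambda u,v:(220+(u+.5)/7-.5,165+(v+.5)/7-.5)
S=lambda u,v:(190+(u+.5)/5-.5,140+(v+.5)/5-.5)
for nm,t,s,z in [("dial",(249,275),(305,133),226),("ptr_out",(184,207),(372,115),226),("ptr_in",(231,256),(328,125),226),("reset",(523,163),(283,289),224),
  ("scrFL",(94,147),(448,106),211),("scrFR",(581,78),(323,358),211),("scrRL",(141,507),(201,54),211),("scrRR",(641,436),(50,291),211),
  ("m1",(135,258),None,210),("m2",(169,194),(391,130),210),("m3",(235,164),(388,166),210),("m4out",(322,143),(374,213),210),("m4in",(304,184),(352,191),210),("m5",(356,226),(303,207),210),("sel",(546,324),(157,255),230)]:
    print(nm,ray("top",*T(*t),z).round(1), ray("scene",*S(*s),z).round(1) if s else "")
E
```

```text
dial [535.3  14.1 226. ] [536.7   8.  226. ]
ptr_out [566.5  42.8 226. ] [565.4  40.3 226. ]
ptr_in [544.  22. 226.] [545.8  20.5 226. ]
reset [ 584.1 -109.3  224. ] [ 585.8 -112.6  224. ]
scrFL [597.3  84.2 211. ] [595.8  84.  211. ]
scrFR [ 625.4 -138.2  211. ] [ 624.1 -138.9  211. ]
scrRL [434.5  63.7 211. ] [434.   61.9 211. ]
scrRR [ 462.4 -158.7  211. ] [ 461.6 -160.5  211. ]
m1 [546.1  65.9 210. ] 
m2 [575.2  50.3 210. ] [573.6  49.5 210. ]
m3 [588.5  20.1 210. ] [586.4  19.2 210. ]
m4out [597.5 -19.6 210. ] [597.1 -21.4 210. ]
m4in [578.7 -11.1 210. ] [577. -10. 210.]
m5 [559.  -34.2 210. ] [557.4 -35.  210. ]
sel [ 510.9 -116.4  230. ] [ 512.4 -125.   230. ]
```

Pictures: pointer is at mark 2 (0.628), top-crop outer end (184,207); long mark at (313,163); reset at (523,163). So two clicks (72° clockwise) are needed. Dial axis ≈ (535.5, 14), reset ≈ (584.5, −110.5). Raise, then travel over with the fingers shut.

```bash
python3 -m jog '[[0,[0,0,-0.045],[0,0,0]],[0,[0,0,-0.045],[0,0,0]],[0,[-0.0325,-0.0315,0],[0,0,0]],[0,[-0.0325,-0.0315,0],[0,0,0]],[0,[-0.0325,-0.0315,0],[0,0,0]],[0,[-0.0325,-0.0315,0],[0,0,0]],[0,[-0.0325,-0.0315,0],[0,0,0]],[0,[-0.0325,-0.0315,0],[0,0,0]]]'
python3 -m jog '[[0,[-0.0325,-0.0315,0],[0,0,0]],[0,[-0.0325,-0.0315,0],[0,0,0]],[0,[-0.0325,-0.0315,0],[0,0,0]],[0,[-0.0325,-0.0315,0],[0,0,0]],[0,[-0.0325,-0.0315,0],[0,0,0]],[0,[-0.0325,-0.0315,0],[0,0,0]],[0,[-0.0325,-0.0315,0],[0,0,0]],[0,[-0.0325,-0.0315,0],[0,0,0]]]'
python3 -m jog '[[0,[-0.0325,-0.0315,0],[0,0,0]],[0,[-0.0325,-0.0315,0],[0,0,0]],[0,[-0.0325,-0.0315,0],[0,0,0]],[0,[-0.0325,-0.0315,0],[0,0,0]],[0,[0,0,0],[0,0,0]],[0,[0,0,0],[0,0,0]],[0,[0,0,0],[0,0,0]]]'
```

```text
time_s: 0.9
tcp_pos: [357.8, 380.9, 308.4]
tool_rot: [[-0.933, 0.361, -0.0], [0.361, 0.933, -0.0], [-0.0, -0.0, -1.0]]
contact_force: [1.0, 0.1, -0.3]
grip_width: 33.7
time_s: 1.7
tcp_pos: [509.1, 51.8, 308.5]
tool_rot: [[-0.932, 0.362, -0.0], [0.362, 0.932, 0.0], [0.0, 0.0, -1.0]]
contact_force: [0.6, 1.2, -0.4]
grip_width: 0.1
time_s: 2.4
tcp_pos: [584.3, -110.0, 308.6]
tool_rot: [[-0.933, 0.361, -0.0], [0.361, 0.933, 0.0], [0.0, 0.0, -1.0]]
contact_force: [0.5, 0.2, -0.0]
grip_width: 0.7
```

```bash
python3 - <<'E'
from h import *
c=vision.calibration("wrist");im=vision.snapshot("wrist");cv2.imwrite("pics/w1.png",im[:,:,::-1])
import pickle;pickle.dump(c,open("w1.pkl","wb"))
for n,X in dict(reset=(584.3,-110.5,224),dial=(535.5,14.2,226),tcp=(584.3,-110,308)).items(): print(n,proj("w",X,c).round(1))
E
```

```text
reset [258.5 192.3]
dial [379.   85.9]
tcp [259.7 226.5]
```

View pics/w1.png

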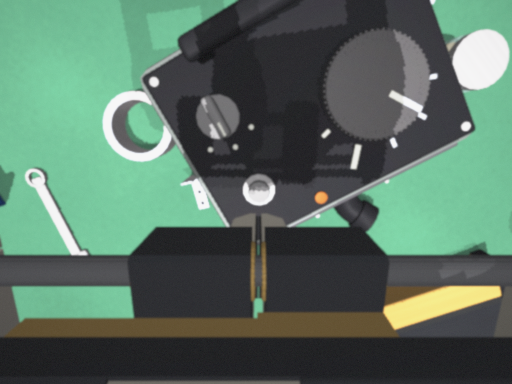

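The wrist view confirms the reset at (259,189), about 3 px from the prediction, directly under the fingertip. Pressing.

```bash
python3 -m jog '[[0,[0,0,0.04],[0,0,0]],[0,[0,0,0.035],[0,0,0]],[0,[0,0,0],[0,0,0]],[0,[0,0,0.004],[0,0,0]],[0,[0,0,0],[0,0,0]]]'
python3 -m jog '[[0,[0,0,0.004],[0,0,0]],[0,[0,0,0.002],[0,0,0]],[0,[0,0,0],[0,0,0]]]'
python3 -m jog '[[0,[0,0,0.002],[0,0,0]],[0,[0,0,0],[0,0,0]]]'
python3 -m jog '[[0,[0,0,0.002],[0,0,0]],[0,[0,0,0],[0,0,0]]]'
```

```text
time_s: 2.95
tcp_pos: [584.9, -110.4, 231.6]
tool_rot: [[-0.933, 0.361, 0.002], [0.361, 0.933, -0.0], [-0.002, 0.0, -1.0]]
contact_force: [0.8, -0.1, 0.0]
grip_width: 0.6
time_s: 3.25
tcp_pos: [584.7, -110.7, 224.0]
tool_rot: [[-0.932, 0.361, 0.001], [0.361, 0.932, -0.0], [-0.001, 0.0, -1.0]]
contact_force: [1.0, 0.2, 2.4]
grip_width: 0.6
time_s: 3.45
tcp_pos: [584.7, -110.8, 221.8]
tool_rot: [[-0.932, 0.361, 0.001], [0.361, 0.932, -0.0], [-0.001, 0.0, -1.0]]
contact_force: [1.1, 0.4, 3.2]
grip_width: 0.3
time_s: 3.65
tcp_pos: [584.6, -110.7, 219.7]
tool_rot: [[-0.932, 0.361, 0.0], [0.361, 0.932, -0.0], [-0.0, 0.0, -1.0]]
contact_force: [1.4, 1.4, 4.4]
grip_width: 0.7
```

```bash
python3 -m jog '[[0,[0,0,0.002],[0,0,0]],[0,[0,0,0],[0,0,0]]]'
python3 -m jog '[[0,[0,0,0.001],[0,0,0]],[0,[0,0,0],[0,0,0]],[0,[0,0,0],[0,0,0]]]'
```

```text
time_s: 3.85
tcp_pos: [584.7, -110.8, 218.2]
tool_rot: [[-0.932, 0.361, 0.001], [0.361, 0.932, -0.0], [-0.001, 0.0, -1.0]]
contact_force: [1.4, -0.2, 5.9]
grip_width: 0.1
time_s: 4.15
tcp_pos: [584.7, -110.8, 218.1]
tool_rot: [[-0.932, 0.361, 0.002], [0.361, 0.932, -0.0], [-0.002, 0.0, -1.0]]
contact_force: [-2.4, 0.6, 13.1]
grip_width: 0.5
```

Bottomed out (force rose to 13 N with no more travel). Release, and check from above on the way to the dial.

```bash
python3 -m jog '[[0,[0,0,-0.01],[0,0,0]],[0,[0,0,-0.03],[0,0,0]],[0,[0,0,-0.05],[0,0,0]],[0,[0.03,0.033,0],[0,0,0]],[0,[0.03,0.033,0],[0,0,0]],[0.47,[0.03,0.033,0],[0,0,0]],[0.47,[0,0,0],[0,0,0]],[0.47,[0,0,0],[0,0,0]]]'
python3 -m jog '[[0.47,[0,0,0],[0,0,0]],[0.47,[0,0,0],[0,0,0]]]'
python3 - <<'E'
from h import *
c=vision.calibration("wrist");im=vision.snapshot("wrist");cv2.imwrite("pics/w2.png",im[:,:,::-1])
import pickle;pickle.dump(c,open("w2.pkl","wb"))
im=vision.snapshot("scene")[:,:,::-1];cv2.imwrite("pics/s2.png",cv2.resize(im[130:270,180:330],None,fx=4,fy=4,interpolation=2))
for n,X in dict(reset=(584.3,-110.5,224),dial=(535.5,14.2,226)).items(): print(n,proj("w",X,c).round(1))
E
```

```text
time_s: 4.95
tcp_pos: [536.1, 14.6, 306.7]
tool_rot: [[-0.933, 0.36, -0.0], [0.36, 0.933, -0.0], [-0.0, -0.0, -1.0]]
contact_force: [0.1, -0.5, 0.2]
grip_width: 19.5
time_s: 5.15
tcp_pos: [536.6, 13.2, 306.3]
tool_rot: [[-0.932, 0.363, -0.001], [0.363, 0.932, -0.0], [0.001, -0.0, -1.0]]
contact_force: [-0.6, -0.1, -0.2]
grip_width: 36.0
reset [157.6 282.2]
dial [259.7 191.8]
```

View pics/w2.png

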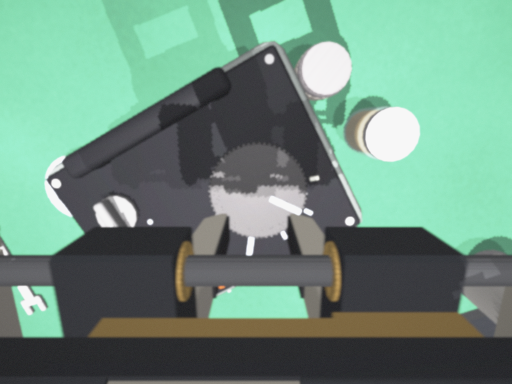

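View pics/s2.png

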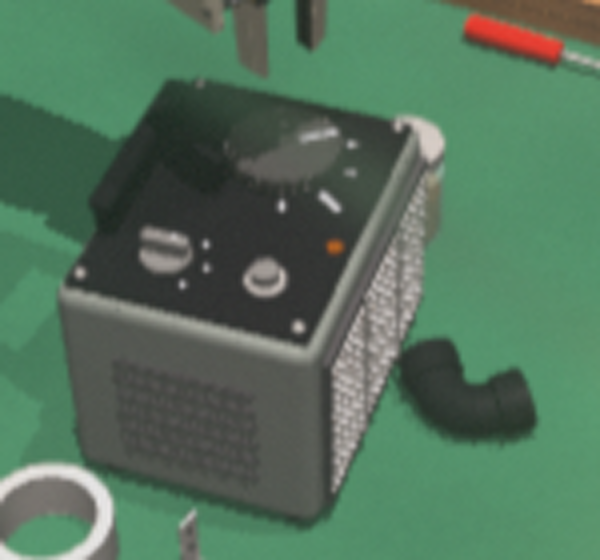

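Reset stands up again (scene crop (265,272)), and the gripper is centred over the dial (its centre at about (258,192) against a predicted (260,192)). Lowering the two fingertips onto the dial face.

```bash
python3 -m jog '[[0.47,[0,0,0.04],[0,0,0]],[0.47,[0,0,0.035],[0,0,0]],[0.47,[0,0,0],[0,0,0]],[0.47,[0,0,0],[0,0,0]]]'
python3 -m jog '[[0.47,[0,0,0.003],[0,0,0]],[0.47,[0,0,0.002],[0,0,0]],[0.47,[0,0,0],[0,0,0]]]'
```

```text
time_s: 5.65
tcp_pos: [536.3, 13.6, 231.3]
tool_rot: [[-0.932, 0.362, -0.001], [0.362, 0.932, -0.0], [0.001, -0.0, -1.0]]
contact_force: [-0.4, 0.1, 0.2]
grip_width: 43.8
time_s: 5.95
tcp_pos: [536.4, 14.0, 226.4]
tool_rot: [[-0.932, 0.362, -0.0], [0.362, 0.932, -0.0], [0.0, -0.0, -1.0]]
contact_force: [0.9, -0.4, 0.0]
grip_width: 43.8
```

```bash
python3 -m jog '[[0.47,[0,0,0.002],[0,0,0]],[0.47,[0,0,0],[0,0,0]]]'
python3 -m jog '[[0.47,[0,0,0.001],[0,0,0]],[0.47,[0,0,0],[0,0,0]],[0.47,[0,0,0],[0,0,0]]]'
```

```text
time_s: 6.15
tcp_pos: [536.5, 14.0, 226.1]
tool_rot: [[-0.932, 0.361, 0.001], [0.361, 0.932, -0.0], [-0.001, 0.0, -1.0]]
contact_force: [-4.1, -0.1, 11.0]
grip_width: 43.8
time_s: 6.45
tcp_pos: [536.6, 14.0, 226.1]
tool_rot: [[-0.932, 0.361, 0.002], [0.361, 0.932, -0.0], [-0.002, 0.001, -1.0]]
contact_force: [-8.4, -1.0, 18.2]
grip_width: 43.9
```

```bash
python3 -m jog '[[0.47,[0,0,-0.0005],[0,0,0]],[0.47,[0,0,0],[0,0,2]],[0.47,[0,0,0],[0,0,4]],[0.47,[0,0,0],[0,0,4]],[0.47,[0,0,0],[0,0,4]],[0.47,[0,0,0],[0,0,4]],[0.47,[0,0,0],[0,0,4]]]'
python3 -c "
from station import bot;s=bot.sense();print(s['contact_force'],s['moment'])"
```

```text
time_s: 7.15
tcp_pos: [536.7, 13.7, 226.1]
tool_rot: [[-0.727, 0.687, 0.002], [0.687, 0.727, -0.001], [-0.002, 0.001, -1.0]]
contact_force: [-3.0, -2.9, 14.1]
grip_width: 44.0
[-2.96956331 -2.90717068 14.10732959] [-0.78970821  0.84150086  0.00117522]
```

```bash
python3 -m jog '[[0.47,[0,0,0],[0,0,4]],[0.47,[0,0,0],[0,0,4]],[0.47,[0,0,0],[0,0,4]],[0.47,[0,0,0],[0,0,4]],[0.47,[0,0,0],[0,0,4]],[0.47,[0,0,0],[0,0,4]],[0.47,[0,0,0],[0,0,4]],[0.47,[0,0,0],[0,0,4]]]'
python3 -m jog '[[0.47,[0,0,0],[0,0,4]],[0.47,[0,0,0],[0,0,4]],[0.47,[0,0,0],[0,0,4]],[0.47,[0,0,0],[0,0,4]],[0.47,[0,0,0],[0,0,2]],[0.47,[0,0,0],[0,0,0]],[0.47,[0,0,0],[0,0,0]]]'
python3 - <<'E'
from h import *
im=vision.snapshot("scene")[:,:,::-1];cv2.imwrite("pics/s3.png",cv2.resize(im[130:270,180:330],None,fx=4,fy=4,interpolation=2))
im=vision.snapshot("wrist")[:,:,::-1];cv2.imwrite("pics/w3.png",im)
E
```

```text
time_s: 7.95
tcp_pos: [537.0, 14.0, 226.1]
tool_rot: [[-0.253, 0.967, 0.003], [0.967, 0.253, -0.0], [-0.001, 0.003, -1.0]]
contact_force: [0.3, -1.0, 12.4]
grip_width: 43.6
time_s: 8.65
tcp_pos: [537.0, 13.7, 226.1]
tool_rot: [[0.056, 0.998, 0.003], [0.998, -0.056, -0.001], [-0.001, 0.003, -1.0]]
contact_force: [-0.7, -3.2, 13.0]
grip_width: 44.2
```

View pics/s3.png

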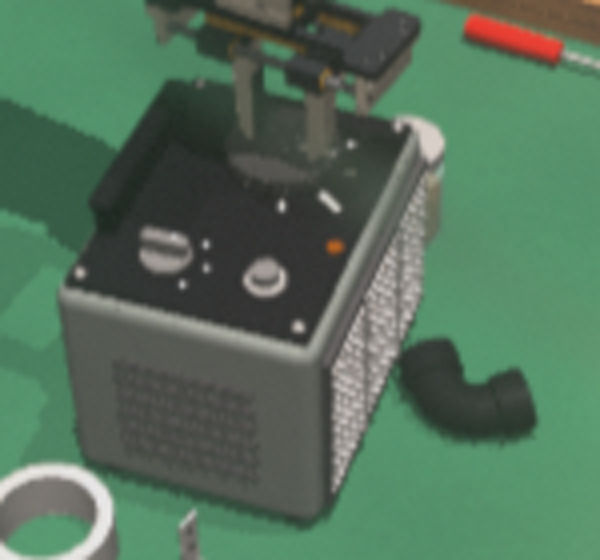

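View pics/w3.png

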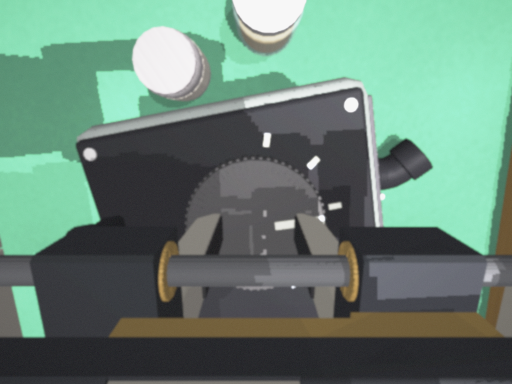

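The view is ambiguous: the pointer appears near mark 3, at (275,225)–(322,218). Lift off and look.

```bash
python3 -m jog '[[0.47,[0,0,-0.01],[0,0,0]],[0.47,[0,0,-0.04],[0,0,0]],[0.47,[0,0,-0.03],[0,0,0]],[0.47,[0,0,0],[0,0,0]]]'
python3 - <<'E'
from h import *
im=vision.snapshot("scene")[:,:,::-1];cv2.imwrite("pics/s4.png",cv2.resize(im[130:270,180:330],None,fx=4,fy=4,interpolation=2))
im=vision.snapshot("wrist")[:,:,::-1];cv2.imwrite("pics/w4.png",im)
E
```

```text
time_s: 9.15
tcp_pos: [537.2, 14.1, 309.0]
tool_rot: [[0.056, 0.998, 0.006], [0.998, -0.056, -0.0], [0.0, 0.006, -1.0]]
contact_force: [0.5, -0.4, -0.6]
grip_width: 43.9
```

View pics/s4.png

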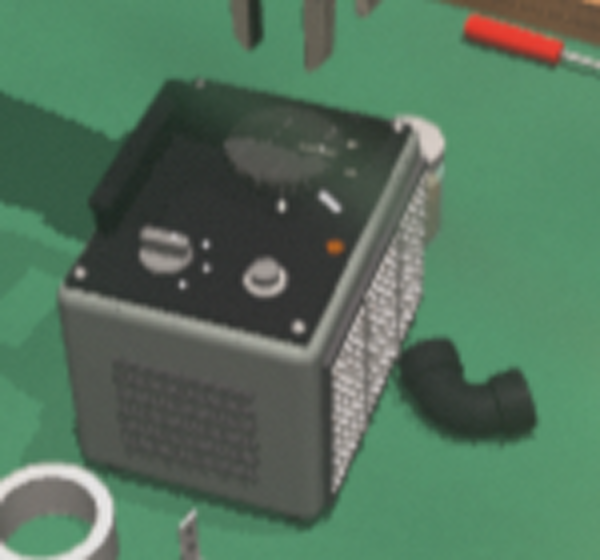

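View pics/w4.png

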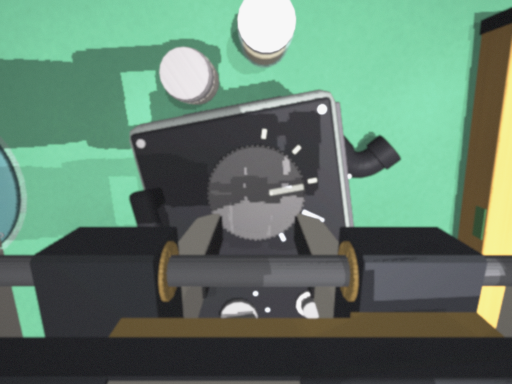

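Only one click was achieved: the pointer is at (302,186), aligned with mark 3, because the two-finger contact slipped. Now I'll use a single shut fingertip near the rim, on the right side, moved on an arc.

```bash
python3 -m jog '[[0,[-0.033,0,0],[0,0,0]],[0,[0,0,0],[0,0,0]],[0,[0,0,0],[0,0,0]],[0,[0,0,0.04],[0,0,0]],[0,[0,0,0.038],[0,0,0]],[0,[0,0,0],[0,0,0]],[0,[0,0,0.004],[0,0,0]],[0,[0,0,0],[0,0,0]]]'
python3 -m jog '[[0,[0,0,0.002],[0,0,0]],[0,[0,0,0],[0,0,0]]]'
```

```text
time_s: 10.05
tcp_pos: [535.4, -18.4, 225.6]
tool_rot: [[0.055, 0.998, 0.005], [0.998, -0.055, -0.001], [-0.0, 0.005, -1.0]]
contact_force: [-4.7, -2.3, 28.4]
grip_width: 0.4
time_s: 10.25
tcp_pos: [535.8, -18.5, 225.2]
tool_rot: [[0.055, 0.998, 0.007], [0.998, -0.055, -0.001], [-0.001, 0.007, -1.0]]
contact_force: [-6.5, -2.5, 42.2]
grip_width: 0.4
```

Pressure overshot (42 N); backing off to about 15 N right away.

```bash
python3 -m jog '[[0,[0,0,-0.0035],[0,0,0]],[0,[0,0,0],[0,0,0]]]'
```

```text
time_s: 10.45
tcp_pos: [535.0, -18.3, 225.8]
tool_rot: [[0.055, 0.998, 0.003], [0.998, -0.055, -0.0], [-0.0, 0.003, -1.0]]
contact_force: [-2.6, -0.8, 20.9]
grip_width: 0.4
```

```bash
python3 -m jog '[[0,[0,0,-0.0005],[0,0,0]],[0,[0.0001,-0.0023,0],[0,0,4]],[0,[0.0001,-0.0023,0],[0,0,4]],[0,[0.0001,-0.0023,0],[0,0,4]],[0,[0.0001,-0.0023,0],[0,0,4]],[0,[0,0,0],[0,0,0]]]'
python3 - <<'E'
from h import *
im=vision.snapshot("scene")[:,:,::-1];cv2.imwrite("pics/s5.png",cv2.resize(im[130:270,180:330],None,fx=4,fy=4,interpolation=2))
im=vision.snapshot("wrist")[:,:,::-1];cv2.imwrite("pics/w5.png",im)
E
```

```text
time_s: 11.05
tcp_pos: [526.6, -16.6, 225.8]
tool_rot: [[0.331, 0.944, 0.004], [0.944, -0.331, -0.001], [0.001, 0.004, -1.0]]
contact_force: [6.4, -2.3, 14.1]
grip_width: 0.4
```

View pics/s5.png

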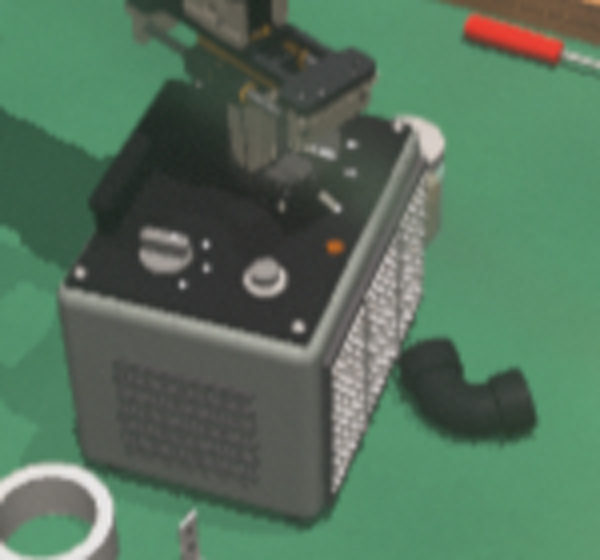

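View pics/w5.png

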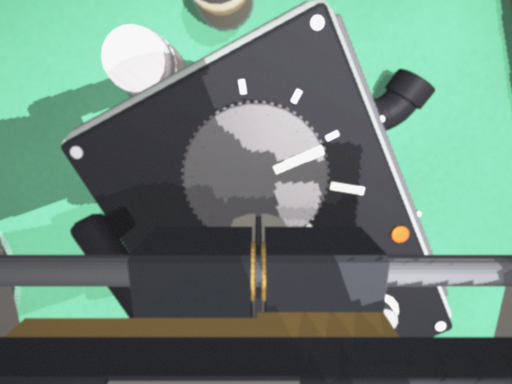

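```bash
python3 -m jog '[[0,[0,0,0],[0,0,0]],[0,[0,0,0],[0,0,0]],[0,[0,0,0],[0,0,0]]]'
python3 -m jog '[[0,[0.0001,-0.0023,0],[0,0,4]],[0,[0.0001,-0.0023,0],[0,0,4]],[0,[0,0,0],[0,0,0]]]'
python3 - <<'E'
from h import *
im=vision.snapshot("wrist")[:,:,::-1];cv2.imwrite("pics/w6.png",im)
s=bot.sense();print(s['contact_force'],s['moment'])
E
```

```text
time_s: 11.45
tcp_pos: [526.6, -16.6, 225.8]
tool_rot: [[0.328, 0.945, 0.004], [0.945, -0.328, -0.001], [0.001, 0.004, -1.0]]
contact_force: [5.9, -3.2, 14.6]
grip_width: 0.4
time_s: 11.75
tcp_pos: [522.3, -14.8, 225.8]
tool_rot: [[0.459, 0.888, 0.004], [0.888, -0.459, -0.001], [0.001, 0.004, -1.0]]
contact_force: [5.5, -2.8, 13.0]
grip_width: 0.6
[ 5.71322086 -2.34694427 13.58755249] [-0.6030668  -0.906301    0.04498358]
```

View pics/w6.png

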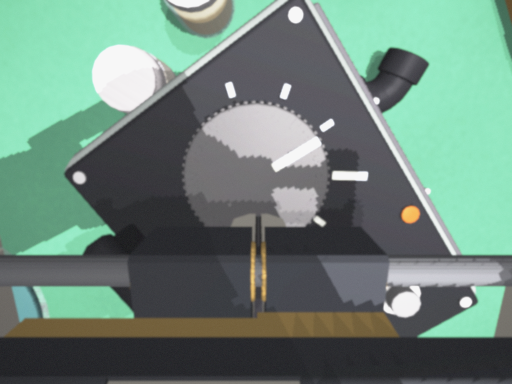

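```bash
python3 - <<'E'
from h import *
c=vision.calibration("wrist")
P=lambda u,v,z:ray("w",u,v,z,c)[:2]
for n,(u,v,z) in dict(pin=(273,168,226),pout=(320,143,226),m1=(231,90,210),m2=(286,91,210),m3=(327,125,210),m4i=(333,176,210),m4o=(367,177,210),m5=(320,222,210),FL=(296,15,211),FR=(466,302,211),RL=(79,178,211),reset=(405,304,224)).items():
    p=P(u,v,z); print(n,p.round(1), np.degrees(np.arctan2(p[1]-14,p[0]-535.6)).round(1))
E
```

```text
pin [546.8  12.9] -5.6
pout [577.2  13.5] -0.6
m1 [545.1  64.1] 79.3
m2 [574.3  48.5] 41.7
m3 [588.1  18.8] 5.3
m4i [578.5 -12.4] -31.6
m4o [597.8 -23.1] -30.8
m5 [558.  -37.3] -66.4
FL [597.1  82.7] 48.2
FR [ 626.3 -140.7] -59.6
RL [433.   61.4] 155.2
reset [ 584.1 -110.3] -68.7
```

The dial is held about 6° past mark 3 while the tip drags at about 6 N tangentially. Testing whether less pressure frees it.

```bash
cat >> h.py <<'E'
def look(name):
    import pickle
    c=vision.calibration("wrist");im=vision.snapshot("wrist")[:,:,::-1];cv2.imwrite(f"pics/{name}.png",im)
    s=bot.sense();F=s['contact_force'];p=s['tcp_pos'];r=p[:2]-np.array([535.6,14.0]);R=np.linalg.norm(r)
    print("r",R.round(1),"tipang",np.degrees(np.arctan2(r[1],r[0])).round(1),"Fz",F[2].round(1),"Ftan",((r[1]*F[0]-r[0]*F[1])/R).round(1),"Frad",(r@F[:2]/R).round(1),"Mz",s['moment'][2].round(3))
    # pointer: whitest elongated blob on dial, rays on z=226
    g=im.min(2).astype(int)
    for n,z in (("ptr",226),("m3",210)):
        pass
    m=((im.min(2)>175)&(im.max(2).astype(int)-g<30)).astype(np.uint8)
    for k in cv2.findContours(m,cv2.RETR_EXTERNAL,cv2.CHAIN_APPROX_NONE)[0]:
        if cv2.contourArea(k)<25: continue
        (u,v),(w,h),a=cv2.minAreaRect(k)
        q=ray("w",u,v,226,c)[:2]
        d=np.linalg.norm(q-[535.6,13.])
        if d>75 : continue
        b=cv2.boxPoints(((u,v),(w,h),a)); e=sorted(b,key=lambda t:-np.linalg.norm(ray("w",*t,226,c)[:2]-[535.6,13.]))
        z=226 if d<41 else 210
        o=ray("w",*((e[0]+e[1])/2),z,c)[:2]; i=ray("w",*((e[2]+e[3])/2),z,c)[:2]
        print("blob px",(round(u),round(v)),"r",d.round(),"len",np.linalg.norm(o-i).round(),"lineang",np.degrees(np.arctan2(*(o-i)[::-1])).round(1))
E
python3 -m jog '[[0,[0,0,-0.0008],[0,0,0]],[0,[0,0,0],[0,0,0]]]'
python3 -c "
from h import *
look('w7')"
```

```text
time_s: 12.0
tcp_pos: [522.1, -14.7, 225.9]
tool_rot: [[0.457, 0.89, 0.003], [0.89, -0.457, -0.0], [0.001, 0.003, -1.0]]
contact_force: [5.0, -1.2, 10.6]
grip_width: 0.6
r 31.7 tipang -115.2 Fz 9.5 Ftan -4.7 Frad 0.4 Mz -0.04
blob px (319, 221) r 47.0 len 8.0 lineang -72.3
blob px (295, 199) r 27.0 len 26.0 lineang -27.2
blob px (350, 176) r 55.0 len 23.0 lineang -29.3
blob px (327, 125) r 50.0 len 9.0 lineang 6.9
blob px (268, 135) r 25.0 len 33.0 lineang 40.3
blob px (286, 91) r 51.0 len 9.0 lineang 44.7
blob px (231, 89) r 51.0 len 9.0 lineang 81.0
```

View pics/w7.png

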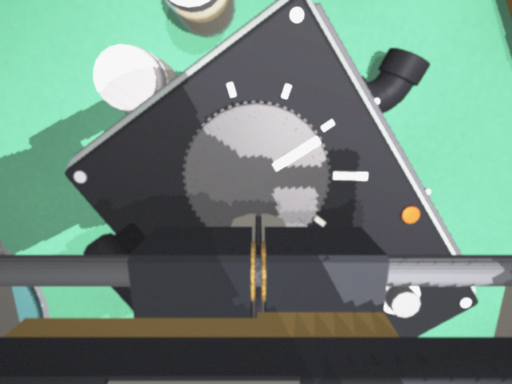

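```bash
python3 -m jog '[[0,[0,0,-0.0006],[0,0,0]],[0,[0,0,0],[0,0,0]]]'
python3 -m jog '[[0,[0.0001,-0.0023,0],[0,0,4]],[0,[0.0001,-0.0023,0],[0,0,4]],[0,[0,0,0],[0,0,0]]]'
python3 -c "
from h import *
look('w8')"
```

```text
time_s: 12.25
tcp_pos: [521.8, -14.6, 226.0]
tool_rot: [[0.457, 0.89, 0.002], [0.89, -0.457, -0.0], [0.001, 0.002, -1.0]]
contact_force: [3.6, -1.6, 5.9]
grip_width: 0.6
time_s: 12.55
tcp_pos: [517.8, -12.2, 226.1]
tool_rot: [[0.578, 0.816, 0.002], [0.816, -0.578, -0.0], [0.001, 0.002, -1.0]]
contact_force: [3.8, -1.7, 6.8]
grip_width: 1.0
r 31.7 tipang -124.1 Fz 7.2 Ftan -2.7 Frad 0.4 Mz 0.009
blob px (327, 212) r 48.0 len 8.0 lineang -62.4
blob px (293, 204) r 28.0 len 25.0 lineang -35.4
blob px (352, 162) r 56.0 len 23.0 lineang -27.4
blob px (321, 115) r 50.0 len 9.0 lineang 5.6
blob px (265, 137) r 23.0 len 36.0 lineang 42.2
blob px (220, 94) r 50.0 len 9.0 lineang 80.9
blob px (275, 87) r 51.0 len 9.0 lineang 43.5
blob px (212, 46) r 74.0 len 76.0 lineang 7.3
```

View pics/w8.png

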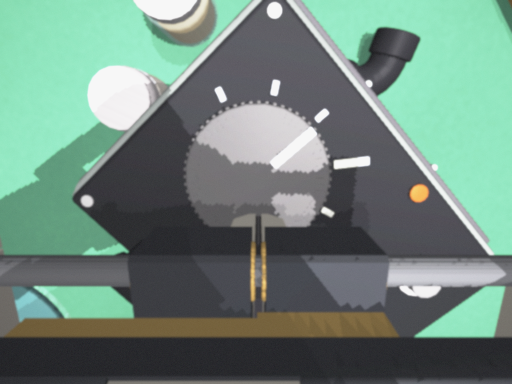

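```bash
python3 -m jog '[[0,[0,0,-0.01],[0,0,0]],[0,[0,0,-0.03],[0,0,0]],[0,[0,0,0],[0,0,0]]]'
python3 - <<'E'
from h import *
look('w9')
im=vision.snapshot("scene")[:,:,::-1];cv2.imwrite("pics/s9.png",cv2.resize(im[130:270,180:330],None,fx=4,fy=4,interpolation=2))
E
```

```text
time_s: 12.9
tcp_pos: [518.1, -12.3, 269.2]
tool_rot: [[0.576, 0.818, 0.004], [0.818, -0.576, -0.0], [0.002, 0.003, -1.0]]
contact_force: [-0.3, -0.4, 0.8]
grip_width: 0.7
r 31.7 tipang -124.0 Fz 0.5 Ftan 0.0 Frad -0.4 Mz 0.027
blob px (314, 195) r 49.0 len 9.0 lineang -66.3
blob px (272, 192) r 24.0 len 25.0 lineang -127.8
blob px (333, 154) r 56.0 len 23.0 lineang -28.4
blob px (308, 116) r 50.0 len 9.0 lineang 10.1
blob px (262, 132) r 24.0 len 35.0 lineang 42.4
blob px (227, 99) r 51.0 len 9.0 lineang 81.3
blob px (271, 94) r 51.0 len 9.0 lineang 43.6
blob px (342, 116) r 69.0 len 244.0 lineang -58.9
```

View pics/w9.png

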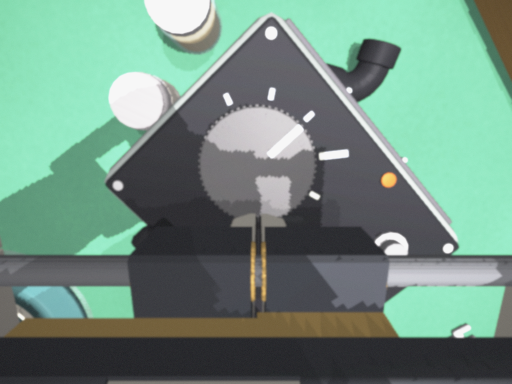

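View pics/s9.png

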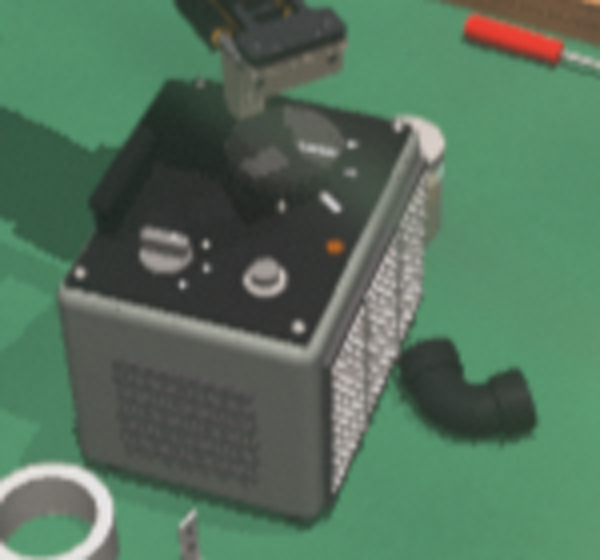

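```bash
python3 - <<'E'
from h import *
import cv2
for n in ("w4","w6","w7","w8","w9"):
    im=cv2.imread(f"pics/{n}.png"); g=im.min(2)
    for th in (215,225):
      m=(g>th).astype(np.uint8)
      for k in cv2.findContours(m,cv2.RETR_EXTERNAL,cv2.CHAIN_APPROX_NONE)[0]:
        a=cv2.contourArea(k); r=cv2.minAreaRect(k); w,h=sorted(r[1])
        if a>20 and h>2*w and 215<r[0][0]<380 and 80<r[0][1]<240:
            vx,vy,_,_=cv2.fitLine(k,2,0,.01,.01).ravel(); print(n,th,np.round(r[0]),round(h,1),round(w,1),"ang",round(np.degrees(np.arctan(-vy/vx)),1))
c=vision.calibration("wrist")
o=ray("w",301,128,226,c);i=ray("w",269,155,226,c);print(o,i,np.degrees(np.arctan2(o[1]-i[1],o[0]-i[0])))
E
```

```text
w4 215 [313. 216.] 22.4 4.1 ang -21.3
w4 225 [313. 216.] 21.9 3.6 ang -22.4
w6 215 [319. 221.] 8.9 3.9 ang -32.6
w6 215 [350. 176.] 35.0 8.0 ang -0.5
w6 215 [296. 154.] 53.8 12.1 ang 31.2
w6 215 [327. 125.] 14.4 6.7 ang 34.8
w6 215 [285.  91.] 14.9 7.0 ang 70.5
w6 215 [230.  89.] 14.9 7.0 ang -73.7
w6 225 [350. 176.] 34.0 7.0 ang -0.8
w6 225 [296. 154.] 53.5 11.1 ang 31.1
w6 225 [327. 125.] 14.1 6.1 ang 34.0
w6 225 [285.  91.] 14.5 6.6 ang 69.1
w6 225 [230.  90.] 14.9 6.6 ang -73.7
w7 215 [320. 221.] 9.2 3.5 ang -38.6
w7 215 [350. 176.] 34.0 8.0 ang -0.7
w7 215 [296. 153.] 54.0 12.2 ang 32.0
w7 215 [327. 125.] 14.1 6.7 ang 35.4
w7 215 [286.  91.] 14.9 6.9 ang 70.6
w7 215 [231.  89.] 14.9 7.0 ang -75.5
w7 225 [350. 176.] 34.0 8.0 ang -0.5
w7 225 [296. 153.] 53.3 11.1 ang 32.0
w7 225 [327. 125.] 13.9 6.1 ang 35.0
w7 225 [286.  91.] 14.5 6.6 ang 71.3
w7 225 [231.  89.] 14.5 6.3 ang -72.7
w8 215 [327. 211.] 10.7 4.5 ang -24.6
w8 215 [351. 162.] 35.7 8.7 ang 6.7
w8 215 [293. 147.] 55.1 12.8 ang 40.9
w8 215 [321. 115.] 14.1 6.4 ang 42.2
w8 215 [220.  94.] 14.8 6.7 ang -64.7
w8 215 [275.  87.] 15.3 6.8 ang 77.5
w8 225 [327. 212.] 10.3 4.5 ang -25.6
w8 225 [352. 162.] 35.6 8.4 ang 6.8
w8 225 [293. 148.] 54.8 11.0 ang 40.5
w8 225 [321. 115.] 14.1 6.4 ang 41.4
w8 225 [220.  94.] 14.8 6.6 ang -67.1
w8 225 [275.  87.] 14.9 6.7 ang 77.5
w9 215 [314. 195.] 8.9 4.3 ang -27.7
w9 215 [333. 154.] 28.9 7.5 ang 6.5
w9 215 [285. 141.] 44.6 11.3 ang 41.7
w9 215 [309. 116.] 11.3 4.9 ang 47.1
w9 215 [227.  99.] 11.6 5.4 ang -66.0
w9 215 [342. 117.] 311.7 126.0 ang -37.3
w9 225 [314. 195.] 8.9 3.6 ang -31.3
w9 225 [334. 154.] 27.7 7.1 ang 6.9
w9 225 [285. 141.] 43.4 9.1 ang 42.2
w9 225 [309. 116.] 10.6 4.9 ang 45.7
w9 225 [227.  99.] 11.6 5.4 ang -67.7
w9 225 [271.  94.] 11.6 5.3 ang 79.7
w9 225 [368. 129.] 281.6 3.3 ang -51.0
[575.5596404   16.92432108 226.        ] [546.41298824  14.25433873 226.        ] 5.2339786375600434
```

It is elastic, not jammed: the pointer-to-long-mark angle went 31.8° → 33.9° → 35.3° as I unloaded. So it needs more friction torque: more pressure (kept under 25 N) and a larger radius. Moving to the open front-left side of the dial, r ≈ 36 mm.

```bash
python3 -m jog '[[0,[0.034,0,0],[0,0,0]],[0,[0.0336,0,0],[0,0,0]],[0,[0,0,0],[0,0,0]],[0,[0,0,0.037],[0,0,0]],[0,[0,0,0],[0,0,0]],[0,[0,0,0],[0,0,0]]]'
python3 -m jog '[[0,[0,0,0.004],[0,0,0]],[0,[0,0,0],[0,0,0]]]'
python3 -m jog '[[0,[0,0,0.002],[0,0,0]],[0,[0,0,0],[0,0,0]]]'
```

```text
time_s: 13.6
tcp_pos: [555.8, 42.5, 227.8]
tool_rot: [[0.576, 0.817, -0.001], [0.817, -0.576, 0.0], [-0.001, -0.001, -1.0]]
contact_force: [-0.1, 0.6, 0.4]
grip_width: 0.6
time_s: 13.8
tcp_pos: [556.4, 42.3, 225.9]
tool_rot: [[0.576, 0.817, 0.002], [0.817, -0.576, -0.0], [0.001, 0.001, -1.0]]
contact_force: [-2.5, 1.2, 12.2]
grip_width: 0.4
time_s: 14.0
tcp_pos: [556.7, 42.2, 225.5]
tool_rot: [[0.577, 0.817, 0.004], [0.817, -0.577, -0.0], [0.002, 0.003, -1.0]]
contact_force: [-4.7, -0.7, 25.5]
grip_width: 0.6
```

```bash
python3 -m jog '[[0,[0,0,-0.0004],[0,0,0]],[0,[-0.0001,0.0025,0],[0,0,4]],[0,[-0.0001,0.0025,0],[0,0,4]],[0,[-0.0001,0.0025,0],[0,0,4]],[0,[0,0,0],[0,0,0]]]'
python3 -c "
from h import *
look('w10')
im=vision.snapshot('scene')[:,:,::-1];cv2.imwrite('pics/s10.png',cv2.resize(im[130:270,180:330],None,fx=4,fy=4,interpolation=2))"
```

```text
time_s: 14.5
tcp_pos: [562.4, 37.0, 225.5]
tool_rot: [[0.736, 0.677, 0.003], [0.677, -0.736, -0.0], [0.002, 0.002, -1.0]]
contact_force: [-5.6, -1.4, 23.7]
grip_width: 0.4
r 35.3 tipang 40.9 Fz 24.1 Ftan -2.4 Frad -4.1 Mz -0.044
blob px (208, 210) r 55.0 len 8.0 lineang 79.6
blob px (303, 209) r 55.0 len 9.0 lineang 9.8
blob px (256, 194) r 56.0 len 8.0 lineang 42.5
```

View pics/w10.png

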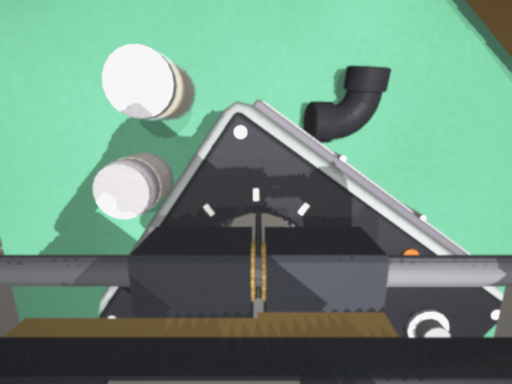

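View pics/s10.png

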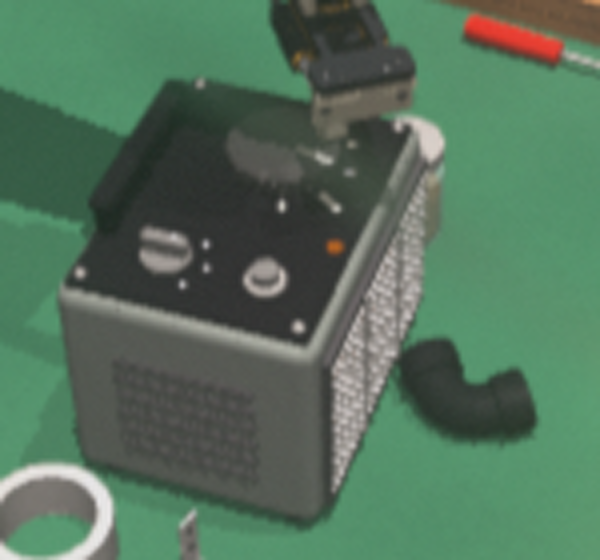

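Now it follows: tangential force is only 2.4 N, and the pointer, at (300,150)–(330,160) in the scene crop, lies between mark 3 and the long mark. Continuing.

```bash
python3 -m jog '[[0,[-0.0001,0.0025,0],[0,0,4]],[0,[-0.0001,0.0025,0],[0,0,4]],[0,[-0.0001,0.0025,0],[0,0,4]],[0,[0,0,0],[0,0,0]]]'
python3 -c "
from h import *
look('w11')
im=vision.snapshot('scene')[:,:,::-1];cv2.imwrite('pics/s11.png',cv2.resize(im[130:270,180:330],None,fx=4,fy=4,interpolation=2))"
```

```text
time_s: 15.0
tcp_pos: [566.7, 30.9, 225.5]
tool_rot: [[0.86, 0.509, 0.003], [0.509, -0.86, -0.001], [0.002, 0.002, -1.0]]
contact_force: [-4.5, -1.2, 23.9]
grip_width: 0.5
r 35.4 tipang 28.6 Fz 23.5 Ftan -1.4 Frad -5.1 Mz -0.074
blob px (340, 223) r 64.0 len 12.0 lineang -26.6
blob px (197, 221) r 54.0 len 8.0 lineang 72.4
blob px (289, 201) r 56.0 len 8.0 lineang 6.1
blob px (239, 196) r 56.0 len 8.0 lineang 43.3
```

View pics/s11.png

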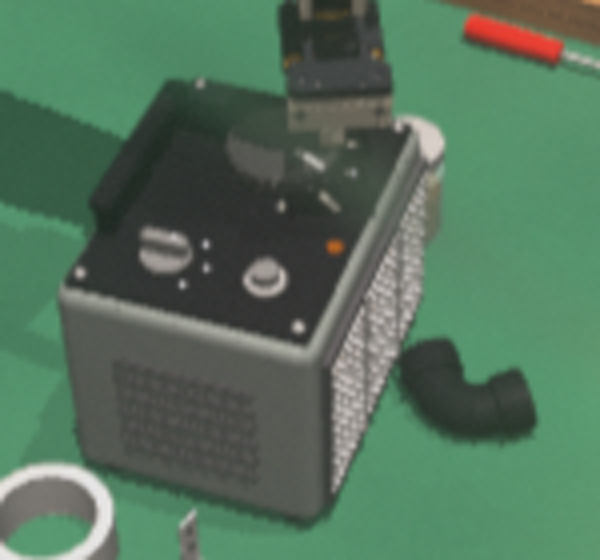

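```bash
python3 -m jog '[[0,[-0.0001,0.0025,0],[0,0,4]],[0,[-0.0001,0.0025,0],[0,0,4]],[0,[-0.0001,0.0025,0],[0,0,4]],[0,[0,0,0],[0,0,0]],[0,[0,0,0],[0,0,0]]]'
python3 -c "
from h import *
look('w12')
im=vision.snapshot('scene')[:,:,::-1];cv2.imwrite('pics/s12.png',cv2.resize(im[130:270,180:330],None,fx=4,fy=4,interpolation=2))"
```

```text
time_s: 15.6
tcp_pos: [569.6, 24.4, 225.5]
tool_rot: [[0.947, 0.322, 0.002], [0.322, -0.947, -0.0], [0.002, 0.001, -1.0]]
contact_force: [-7.2, -0.1, 24.3]
grip_width: 0.4
r 35.5 tipang 17.1 Fz 24.3 Ftan -1.5 Frad -6.8 Mz -0.094
blob px (325, 212) r 61.0 len 22.0 lineang -28.6
blob px (224, 202) r 55.0 len 8.0 lineang 43.1
blob px (274, 196) r 56.0 len 9.0 lineang 8.5
```

View pics/s12.png

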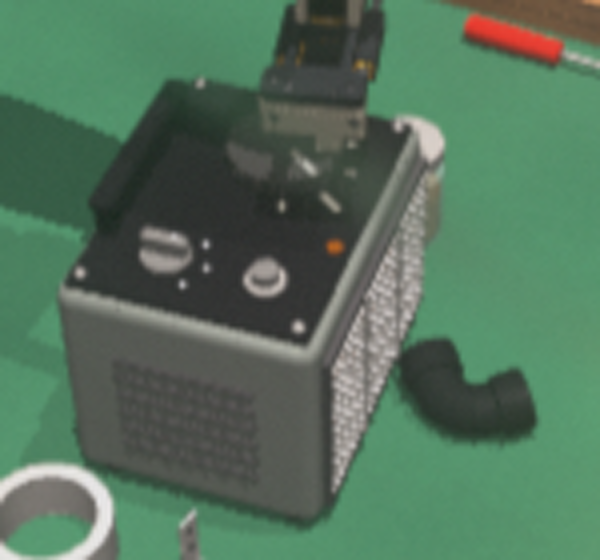

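The pointer line (293,150)–(318,174) now runs straight into the long mark (320,192)–(340,211). Lift off and clear away for a last check.

```bash
python3 -m jog '[[0,[0,0,-0.004],[0,0,0]],[0,[0,0,-0.02],[0,0,0]],[0,[0,0,-0.05],[0,0,0]],[0,[0,0,-0.05],[0,0,0]],[0,[0.0145,-0.0425,0],[0,0,0]],[0,[0.0145,-0.0425,0],[0,0,0]],[0,[0.0145,-0.0425,0],[0,0,0]],[0,[0.0145,-0.0425,0],[0,0,0]]]'
python3 -m jog '[[0,[0.0145,-0.0425,0],[0,0,0]],[0,[0.0145,-0.0425,0],[0,0,0]],[0,[0.0145,-0.0425,0],[0,0,0]],[0,[0.0145,-0.0425,0],[0,0,0]],[0,[0,0,0],[0,0,0]],[0,[0,0,0],[0,0,0]],[0,[0,0,0],[0,0,0]]]'
python3 - <<'E'
from h import *
for n in ("top","scene"):
    im=vision.snapshot(n)[:,:,::-1];cv2.imwrite(f"pics/{n}_end.png",im)
a=cv2.imread("pics/top_end.png")[165:250,220:325];cv2.imwrite("pics/t_end.png",cv2.resize(a,None,fx=7,fy=7,interpolation=cv2.INTER_CUBIC))
E
```

```text
time_s: 16.5
tcp_pos: [569.2, 205.7, 346.3]
tool_rot: [[0.947, 0.322, -0.001], [0.322, -0.947, -0.0], [-0.001, 0.0, -1.0]]
contact_force: [0.1, 0.0, 1.1]
grip_width: -0.1
time_s: 17.2
tcp_pos: [569.8, 383.0, 346.7]
tool_rot: [[0.947, 0.322, -0.0], [0.322, -0.947, -0.0], [-0.001, 0.0, -1.0]]
contact_force: [-0.0, -0.5, 1.0]
grip_width: 0.2
```

View pics/t_end.png

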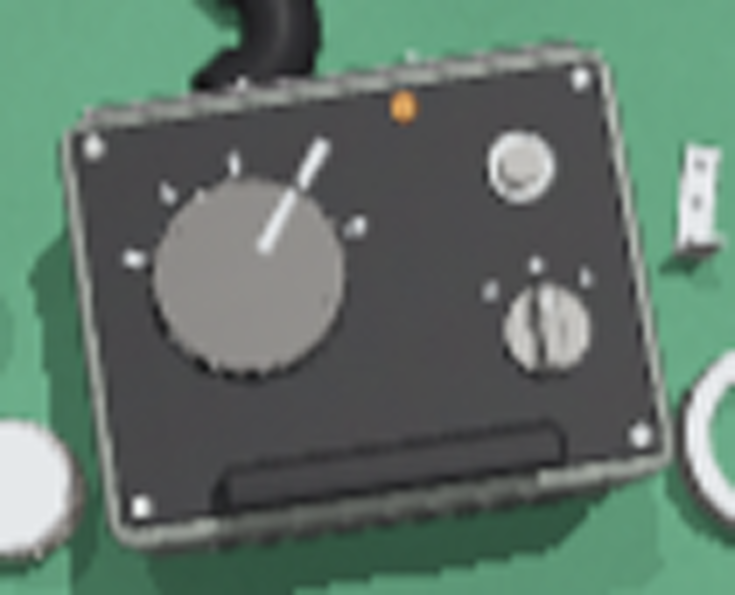

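View pics/top_end.png

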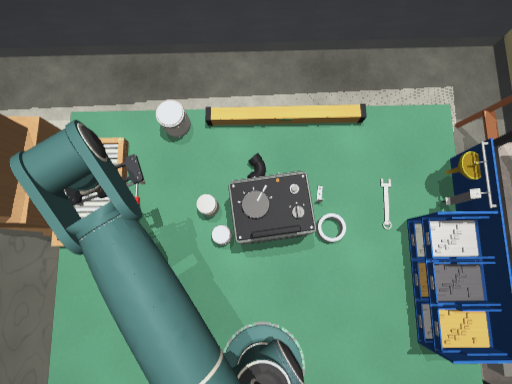

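The pointer (264,248)–(300,188) is in line with the long mark (up to (322,143)). Screws, selector, reset and neighbours sit at the same pixels as at the start, and the arm is clear. Handing in.

```bash
python3 -c "
from station import bot
print(bot.close_job())"
```

```text
the job is handed in; nothing more can be done
None
```

The heater is reset, the dial is at the long mark, and the job was handed in at about 17 s with the arm clear.

- **Reset:** I pressed the button until it bottomed out (TCP at z = 218.1 mm, 13 N, no further travel). I then let it up; the pictures afterwards showed it raised again.
- **Dial:** The dial started at the second mark, so it needed two clicks.
    - The first try, with two fingertips at about 13 N, gained only one click before slipping.
    - A single fingertip on the right side also slipped.
    - A shut fingertip at the front-left rim, at r ≈ 35 mm and about 24 N, took it over the second click.
- **Last checks:** In the final top view the pointer lies in line with the long mark. The heater, selector and the jar, tin, tape, brace, elbow and wrench show no visible shift from the start. The arm partly hides the screwdriver in that view. I never went near it and did not check it further.

**What went wrong or disagreed:**
- During the second attempt the fingertip pressed on the dial with 42 N for about 0.2 s, over the stated safe 25 N, before I backed off. I saw no effect afterwards.
- During the turn at the front-left rim the press sat at about 24 N, with one reading of 25.5 N before I eased it slightly.
- The dial slipped at tangential forces of about 4 to 6 N with 6 to 14 N of pressure. That is well above the stated 2 N for a click and 4 N for no slip, and I could not explain it.

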